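Refill the counter stand with dressing bottles

ROBOT

A 6-joint arm with a two-finger parallel gripper is mounted at the origin on the work surface. World frame = base frame: x ahead of the robot, y to its left, z up, the work surface at z = 0. Lengths are in m, angles in rad, forces in N, time in s.
With the tool pointing down it reaches from about 0.325 to 1 m from the base axis. Payload 5.1 kg.
Tool frame: the origin (TCP) lies midway between the tips of the shut fingers; the grasp point (between the pads) lies 19 mm behind it; z points along the fingers, y is the line along which they close (so a half turn about z gives the same grasp; the last joint's range is limited). The gripper opens to 85 mm and grips with 20 to 120 N. Pads are 22 mm wide; open, the fingers measure 114 mm over their backs; the gripper's body (76 mm by 85 mm) begins 54 mm behind the grasp point. The pads swing forward as they close: fully open they stand 13 mm farther back than shut.
Start: joints at [1.233, 0.124, 1.65, -0, 1.367, -0.083], TCP at [0.164, 0.629, 0.207] pointing down, gripper open.
Joint ranges: [-2.61, 2.61], [-1.02, 2.33], [0.03, 2.71], [-1.35, 4.49], [0.32, 2.68], [-2.91, 2.91]. Speed limits (rad/s): [2.57, 2.57, 3.14, 3.14, 3.14, 3.14].

INTERFACE

Orientations are given as [roll, pitch, yaw] about the fixed x, y, z axes, in that order (R = Rz(yaw) Ry(pitch) Rx(roll)).
In Python, from plant import * gives the robot as it stands.
- The arm moves only by the tool send_rows, never from a script. Its argument "targets" is one flat list of numbers, 7 for each row, row after row: the turn, a rotation vector about the tool's x, y, z in rad, then the shift along the tool's x, y, z in mm, then the finger opening in mm, from 0 to 85.4. In form: [wx, wy, wz, x, y, z, jaw, wx, wy, wz, x, y, z, jaw, ...]. A call has 1 to 10 rows; each row is the pose to reach, as a shift and turn from the pose commanded when the call began, along the tool's axes at that moment; what a row does not reach only later rows make up. A row lasts 1/8 s, in which the tool goes at most 62.5 mm and 10.7 degrees, less where a joint would pass 70% of its speed; a pose out of reach is approached as far as the arm can. A call with a gripper value outside its range is refused whole. The fingers move at their own pace and stop on an object; the grip force is fixed at half the most. Time passes only in rows, so rows that repeat a pose let the fingers close. It gives the time, the measured TCP pose, the force, the opening and the grip force at its end, in the units of the state.
- state(): the state, without advancing time (a new reading comes with each control period).
- grab_frame(name): name is "scene" or "top" or "wrist"; returns a dict with "image" (384x512x3 uint8, blue, green, red), "depth" (384x512 float32, m along the optical axis (not along the pixel's ray), 0 where there is no reading), "camera_matrix" (3x3 intrinsics, pixels), "extrinsics" (4x4, takes a point from camera to world coordinates). Camera axes: x right, y up, looking along -z (the intrinsics and any distortion apply to the point x, -y, -z); pixel columns grow to the right and rows downward; lengths in m; the calibration is good to about 2 mm. A picture is of the moment at which its call begins.
- hand_in(): hands the job in; it is judged then, once.
The state is a dict: "time_s": time; "joints": joint angles; "qvel": joint speeds; "joint_efforts": joint torques, N m; "tool_pos": TCP position; "eef_rot": TCP orientation; "ft_force": force on the tool from outside, world axes, zero at the start; "ft_torque": the same for the moment, N m; "opening": opening from 0.0 (shut) to 1.0 (fully open); "grasp_force": force on a finger pad.
Only numpy, scipy, OpenCV 4.12 (cv2) and the standard library are available. Lean on these libraries where they do the work, as an engineer would, in place of code of your own. Each camera call takes 0.05 s, during which the arm holds its last target. There are 200 camera calls.

TASK

Take every dressing bottle off the draining boards and stand each one upright in its own hole of the low metal counter stand, and press each black cap down until it is fully home. Leave the other things on the counter where they are.

Things in the scene. Friction and masses are not known exactly. Their poses are not given: they have to be found in the camera images.
- stand: low bare-metal counter stand, loose but heavy (2 kg): a 200 x 200 mm plate, 8 mm thick, its top 50 mm above the counter, on four corner legs, with four 51 mm round holes (the support rings) in a 2 x 2 grid at 100 mm pitch. Origin: centre of the underside on the counter, z up, x and y along the rows of holes.
- ring0 (a point): centre of support hole 0 of the stand, at the level of the plate's top face (50 mm above the counter). A bottle's ball settles in it with the ball's centre about 25 mm above this point and its bottom about 11 mm below it
- ring1 (a point): centre of support hole 1 of the stand, at the level of the plate's top face (50 mm above the counter). A bottle's ball settles in it with the ball's centre about 25 mm above this point and its bottom about 11 mm below it
- ring2 (a point): centre of support hole 2 of the stand, at the level of the plate's top face (50 mm above the counter). A bottle's ball settles in it with the ball's centre about 25 mm above this point and its bottom about 11 mm below it
- ring3 (a point): centre of support hole 3 of the stand, at the level of the plate's top face (50 mm above the counter). A bottle's ball settles in it with the ball's centre about 25 mm above this point and its bottom about 11 mm below it
- drainer_a: fixed grey draining board, 170 x 200 x 10 mm, with two 41 mm holes at x = +40 mm, y = -50 and +50 mm of its frame, and at x = -26 mm a steel neck post (10 x 14 mm, 80 mm tall) for each. A bottle in it sits with its ball in the hole and its neck leaning over the post, towards the board's -x, 40 degrees from upright. Origin: centre of the underside, z up.
- drainer_b: fixed grey draining board, 170 x 200 x 10 mm, with two 41 mm holes at x = +40 mm, y = -50 and +50 mm of its frame, and at x = -26 mm a steel neck post (10 x 14 mm, 80 mm tall) for each. A bottle in it sits with its ball in the hole and its neck leaning over the post, towards the board's -x, 40 degrees from upright. Origin: centre of the underside, z up.
- bottle0: amber glass dressing bottle, 0.35 kg, weighted low, with a ball bottom of 36 mm radius; neck a plain cylinder 30 mm in diameter from 78 to 115 mm above the bottom (grip here), the black push cap above. Origin: lowest point of the ball; z runs up the neck; round about z. In a hole it keeps any tilt it is left at; loose on the counter it rocks to near upright. May be absent (None).
- bottle0_cap (a joint): how far that bottle's black push cap (27 mm diameter, 18 mm tall) is pushed on, in m: 0 to 0.0015 at the start (proud), 0.008 fully home. It slides along the bottle's axis, is stiff (about 5 N to move it) and stays where it is left. Its top is 141 mm above the bottle's origin at 0 and 133 mm when home
- bottle1: amber glass dressing bottle, 0.35 kg, weighted low, with a ball bottom of 36 mm radius; neck a plain cylinder 30 mm in diameter from 78 to 115 mm above the bottom (grip here), the black push cap above. Origin: lowest point of the ball; z runs up the neck; round about z. In a hole it keeps any tilt it is left at; loose on the counter it rocks to near upright. May be absent (None).
- bottle1_cap (a joint): how far that bottle's black push cap (27 mm diameter, 18 mm tall) is pushed on, in m: 0 to 0.0015 at the start (proud), 0.008 fully home. It slides along the bottle's axis, is stiff (about 5 N to move it) and stays where it is left. Its top is 141 mm above the bottle's origin at 0 and 133 mm when home
- bottle2: amber glass dressing bottle, 0.35 kg, weighted low, with a ball bottom of 36 mm radius; neck a plain cylinder 30 mm in diameter from 78 to 115 mm above the bottom (grip here), the black push cap above. Origin: lowest point of the ball; z runs up the neck; round about z. In a hole it keeps any tilt it is left at; loose on the counter it rocks to near upright. May be absent (None).
- bottle2_cap (a joint): how far that bottle's black push cap (27 mm diameter, 18 mm tall) is pushed on, in m: 0 to 0.0015 at the start (proud), 0.008 fully home. It slides along the bottle's axis, is stiff (about 5 N to move it) and stays where it is left. Its top is 141 mm above the bottle's origin at 0 and 133 mm when home
- bottle3: amber glass dressing bottle, 0.35 kg, weighted low, with a ball bottom of 36 mm radius; neck a plain cylinder 30 mm in diameter from 78 to 115 mm above the bottom (grip here), the black push cap above. Origin: lowest point of the ball; z runs up the neck; round about z. In a hole it keeps any tilt it is left at; loose on the counter it rocks to near upright. May be absent (None).
- bottle3_cap (a joint): how far that bottle's black push cap (27 mm diameter, 18 mm tall) is pushed on, in m: 0 to 0.0015 at the start (proud), 0.008 fully home. It slides along the bottle's axis, is stiff (about 5 N to move it) and stays where it is left. Its top is 141 mm above the bottle's origin at 0 and 133 mm when home
- mug: bystander, to be left alone: white mug, 90 mm tall, 80 mm across. Origin: centre of the underside
- jar: bystander, to be left alone: jar, 100 mm tall, 72 mm across. Origin: centre of the underside
- cheese: bystander, to be left alone: block of cheese 100 x 90 x 45 mm. Origin: centre of the underside
- can: bystander, to be left alone: tin can, 110 mm tall, 74 mm across. Origin: centre of the underside

How it is judged:
By the outcome, as a careful person would: the job done as asked, in the order asked, and still so for the second after the job is handed in, with the robot touching nothing.
Of bottle0, bottle1, bottle2, bottle3 only 3 to 4 are there at a start; the rules pass over those that are not, and their reading is None.
At some moment in a run one of stand may be knocked a few centimetres aside while the robot is not near it.
Once in a run the grip may slacken for a moment while it holds something.
It also fails if it takes over 210 s, if anything falls off the work surface, if the arm or the gripper's body presses on something with over 40 N, if the wrist force passes 120 N, or if a joint passes its speed limit or range.

## Working session

There is one attempt and no reset: what is moved stays moved. The work goes in short steps, Python scripts to look and compute and a tool call to move; the robot and the scene stay as the last step left them, time stands still between calls to the robot, and variables do not carry over. Pictures are saved under pics/ and viewed, at most 14 in all, crops included, and the job is handed in when it is done.

Besides the shell and the picture viewer there is one more tool, called after ">>>" by a JSON object that holds its "api" and its "payload". send_rows: Moves the arm, as the interface text tells. Its arguments: {"type":"object","properties":{"targets":{"type":"array"}},"required":["targets"]}

```bash
ls; mkdir -p pics; python3 - <<'E'
from plant import *
import cv2,numpy as np
s=state();print(s)
for n in("scene","top"):
    f=grab_frame(n);cv2.imwrite(f"pics/{n}0.png",f["image"]);np.savez(f"pics/{n}0.npz",**f)
    print(n,f["camera_matrix"].round(1).tolist(),f["extrinsics"].round(3).tolist(),(f["depth"]>0).mean())
E
```

```text
pics
{'time_s': 0.0, 'joints': array([ 1.23337579e+00,  1.24541729e-01,  1.65169324e+00, -8.66694521e-06,
        1.36751509e+00, -8.26415833e-02]), 'qvel': array([ 0.00153559,  0.00096531, -0.00258668,  0.00174801,  0.00048457,
        0.00092367]), 'joint_efforts': array([-7.50667300e-05, -4.23638928e+01, -3.65435994e+01, -1.56043793e-04,
        7.30506654e-03, -1.23273730e-05]), 'tool_pos': array([0.16365239, 0.62836171, 0.20521801]), 'eef_rot': array([-3.13944191e+00, -1.69632440e-04,  2.88681528e+00]), 'ft_force': array([-0.51587815, -0.27742326, -0.48474058]), 'ft_torque': array([0.03933152, 0.03004054, 0.01596232]), 'grasp_force': 0.0, 'opening': 1.000640553994163}
scene [[476.0, 0.0, 245.5], [0.0, 476.0, 200.9], [0.0, 0.0, 1.0]] [[-0.22, -0.724, 0.654, 1.461], [0.975, -0.165, 0.146, 0.19], [0.003, 0.67, 0.742, 1.133], [0.0, 0.0, 0.0, 1.0]] 0.9955851236979166
top [[354.8, 0.0, 262.4], [0.0, 354.8, 193.2], [0.0, 0.0, 1.0]] [[0.026, 0.997, -0.077, 0.485], [-1.0, 0.026, 0.001, -0.011], [0.003, 0.077, 0.997, 0.949], [0.0, 0.0, 0.0, 1.0]] 0.9959360758463541
```

View pics/scene0.png

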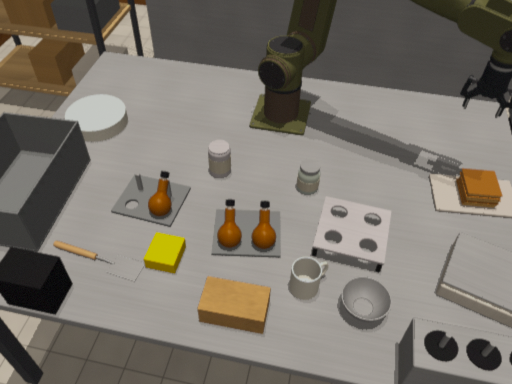

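View pics/top0.png

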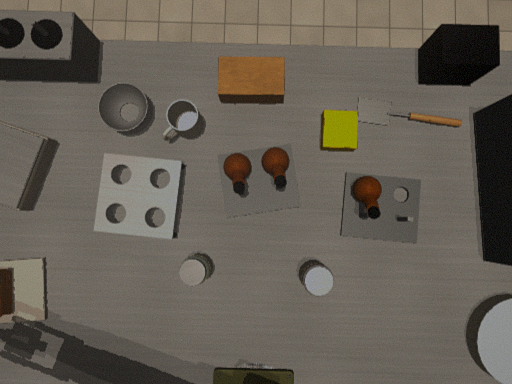

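The scene view shows two bottles on the board at (247,232) and one on the board at (152,197), whose other hole (132,204) is empty. The stand is at (353,232). In the top view the balls are at (238,168), (276,160) and (367,190), the caps at (239,187), (280,182) and (374,212), and the stand holes at (120,174), (160,178), (116,213) and (155,217).

```bash
cat > h.py <<'E'
import numpy as np,cv2
from scipy.spatial.transform import Rotation as Ro
from plant import *
def cloud(f):
    K=f["camera_matrix"];E=f["extrinsics"];d=f["depth"]
    v,u=np.mgrid[:384,:512]
    P=np.stack([(u-K[0,2])/K[0,0]*d,-(v-K[1,2])/K[1,1]*d,-d],-1)
    return P@E[:3,:3].T+E[:3,3]
def ray(f,u,v,z):
    K=f["camera_matrix"];E=f["extrinsics"]
    r=E[:3,:3]@[(u-K[0,2])/K[0,0],-(v-K[1,2])/K[1,1],-1]
    o=E[:3,3];return o+r*(z-o[2])/r[2]
def stand(f):
    """hole centres on plane z=.05: dark round blobs inside the bright plate"""
    P=cloud(f);top=((abs(P[...,2]-.05)<.007)&(f["depth"]>0)).astype(np.uint8)
    n,l,st,c=cv2.connectedComponentsWithStats(top)
    out=[]
    for i in range(1,n):
        if st[i,4]<2500: continue
        m=(l==i).astype(np.uint8)
        cs,h=cv2.findContours(m,cv2.RETR_CCOMP,cv2.CHAIN_APPROX_NONE)
        for k,q in enumerate(cs):
            if h[0][k][3]>=0 and cv2.contourArea(q)>100:
                (u,v),r=cv2.minEnclosingCircle(q);M=cv2.moments(q);out.append(ray(f,M['m10']/M['m00'],M['m01']/M['m00'],.05))
        for q in cs[:0]:pass
        (rc,wh,an)=cv2.minAreaRect(cs[0]);print('plate',i,st[i].tolist(),ray(f,*c[i],.05).round(4))
    return np.array(out)
def axes(yaw_y,zt):
    """tool rotation: z=zt, y near yaw_y"""
    z=np.array(zt,float);z/=np.linalg.norm(z);x=np.cross(yaw_y,z);x/=np.linalg.norm(x)
    return np.stack([x,np.cross(z,x),z],1)
def rel(p,R=None,p0=None,R0=None):
    s=state()
    if p0 is None:p0=s["tool_pos"]
    if R0 is None:R0=Ro.from_euler('xyz',s["eef_rot"]).as_matrix()
    w=np.zeros(3) if R is None else Ro.from_matrix(R0.T@R).as_rotvec()
    d=R0.T@(np.array(p)-p0)*1000
    return w.round(3).tolist(),d.round(1).tolist()
E
python3 - <<'E'
from h import *
from scipy.optimize import least_squares
fs={n:dict(np.load(f"pics/{n}0.npz")) for n in("scene","top")}
for n,f in fs.items():
    P=cloud(f);h=cv2.cvtColor(f["image"],cv2.COLOR_BGR2HSV)
    print(n,'holes',stand(f).round(4).tolist())
    m=((h[...,0]<14)&(h[...,1]>150)&(h[...,2]>50)&(P[...,0]>.2)).astype(np.uint8)
    k,l,st,c=cv2.connectedComponentsWithStats(m)
    for i in range(1,k):
        if not 300<st[i,4]<3000: continue
        q=P[(l==i)]
        b=q[(q[:,2]<.075)&(q[:,2]>.02)]
        r=least_squares(lambda x:np.linalg.norm(b-x,axis=1)-.036,b.mean(0)-[0,0,.02],loss='soft_l1',f_scale=.002)
        u,v=c[i].astype(int)
        box=np.zeros_like(m);box[st[i,1]-15:st[i,1]+st[i,3]+18,st[i,0]-8:st[i,0]+st[i,2]+15]=1
        cm=(box>0)&(h[...,2]<45)&(P[...,2]>.085)
        print(n,'ball',c[i].round(),st[i,4],r.x.round(4),'rms',np.sqrt((r.fun**2).mean()).round(4),'cap',np.median(P[cm],0).round(4),cm.sum())
E
```

```text
plate 21 [313, 196, 78, 69, 3116] [0.5472 0.3066 0.05  ]
scene holes [[0.5948, 0.3507, 0.05], [0.5876, 0.2517, 0.05], [0.4957, 0.3588, 0.05], [0.4877, 0.259, 0.05]]
plate 20 [94, 153, 88, 87, 5027] [0.5387 0.3047 0.05  ]
top holes [[0.4862, 0.2584, 0.05], [0.4937, 0.3574, 0.05], [0.5852, 0.2504, 0.05], [0.5931, 0.3499, 0.05]]
top ball [275. 161.] 522 [ 0.6384 -0.0425  0.039 ] rms 0.0014 cap [ 0.5784 -0.0521  0.1195] 119
top ball [237. 167.] 524 [0.6204 0.0557 0.0388] rms 0.0014 cap [0.5618 0.0439 0.1182] 121
top ball [368. 190.] 521 [ 0.5702 -0.2798  0.0389] rms 0.0014 cap [ 0.5117 -0.2716  0.1185] 132
```

```bash
cat >> h.py <<'E'
BALL={'a1':(.6204,.0557,.0392),'a2':(.6384,-.0425,.0392),'b1':(.5702,-.2798,.0392)}
def lean(k):
    d=np.array((-.983,-.180) if k[0]=='a' else LB);d=d/np.linalg.norm(d)
    a=np.array([*(d*np.sin(np.radians(40))),np.cos(np.radians(40))])
    yb=np.array([d[1],-d[0],0]);return a,axes(yb,-a)
LB=(-.99,.139)
def at(k,along):
    a,R=lean(k);return np.array(BALL[k])+a*along,R
E
python3 - <<'E'
from h import *
f=dict(np.load("pics/top0.npz"));print('empty hole',ray(f,400,194.5,.01),'posts a2 cap etc')
P=cloud(f)
for n,(u,v) in dict(jar=(193,270),jar2=(320,280),mug=(183,115)).items():print(n,P[v,u].round(3))
for al in(.25,.042):
    p,R=at('a1',al);print(p,R.round(2).tolist(),rel(p,R))
E
```

```text
empty hole [ 0.5633725  -0.37723509  0.01      ] posts a2 cap etc
jar [0.364 0.148 0.097]
jar2 [ 0.35  -0.151  0.111]
mug [0.764 0.209 0.006]
[0.4623313  0.02675558 0.23071111] [[-0.75, -0.18, 0.63], [-0.14, 0.98, 0.12], [-0.64, -0.0, -0.77]] ([-0.154, -0.687, -0.417], [-440.7, -507.1, -24.5])
[0.59384446 0.05083734 0.07137387] [[-0.75, -0.18, 0.63], [-0.14, 0.98, 0.12], [-0.64, -0.0, -0.77]] ([-0.154, -0.687, -0.417], [-561.9, -450.3, 134.8])
```

>>> {"api": "send_rows", "payload": {"targets": [-0.03,-0.12,-0.08,-40,-45,-3,85,-0.06,-0.24,-0.16,-80,-92,-5,85,-0.09,-0.36,-0.24,-120,-138,-7,85,-0.12,-0.5,-0.3,-160,-184,-9,85,-0.154,-0.6,-0.417,-200,-230,-11,85,-0.154,-0.687,-0.417,-240,-276,-13,85,-0.154,-0.687,-0.417,-280,-322,-16,85,-0.154,-0.687,-0.417,-320,-368,-18,85,-0.154,-0.687,-0.417,-360,-414,-20,85,-0.154,-0.687,-0.417,-400,-460,-22,85]}}

```text
time_s: 1.35
tool_pos: [0.4263, 0.1003, 0.2273]
eef_rot: [3.139, 0.698, -2.962]
ft_force: [1.4, -0.1, 0.2]
opening: 0.993
grasp_force: 0.0
```

```bash
python3 - <<'E'
from h import *
for al in(.13,.042):
    print(rel(*at('a1',al)))
E
```

```text
([0.002, -0.0, -0.001], [-19.3, -79.0, 131.5])
([0.002, -0.0, -0.001], [-19.3, -79.2, 219.5])
```

>>> {"api": "send_rows", "payload": {"targets": [0,0,0,-10,-45,40,70,0,0,0,-19,-79,80,70,0,0,0,-19,-79,130,70,0,0,0,-19,-79,130,70,0,0,0,-19,-79,130,70]}}

```text
time_s: 1.98
tool_pos: [0.5364, 0.0421, 0.1395]
eef_rot: [3.139, 0.695, -2.962]
ft_force: [0.3, -0.8, 1.0]
opening: 0.823
grasp_force: 0.0
```

```bash
python3 - <<'E'
from h import *
f=grab_frame("wrist");cv2.imwrite("pics/w1.png",f["image"])
print(f["camera_matrix"].tolist(),f["extrinsics"].round(3).tolist())
print(rel(*at('a1',.042)))
a,R=lean('a1')
K=f["camera_matrix"];E=f["extrinsics"]
for al in(.06,.1045):
    q=E[:3,:3].T@(np.array(BALL['a1'])+a*al-E[:3,3]);print(al,K[0,0]*q[0]/-q[2]+K[0,2],K[1,1]*q[1]/q[2]+K[1,2])
E
```

```text
[[273.8883621579238, 0.0, 260.5443651868981], [0.0, 273.8883621579238, 188.6001036925027], [0.0, 0.0, 1.0]] [[-0.18, -0.507, -0.843, 0.366], [0.984, -0.091, -0.156, 0.01], [0.003, -0.857, 0.515, 0.213], [0.0, 0.0, 0.0, 1.0]]
([0.001, 0.0, -0.0], [0.7, -1.8, 90.5])
0.06 259.36826606503064 192.96538232903964
0.1045 259.2528964067625 212.48869375138997
```

View pics/w1.png

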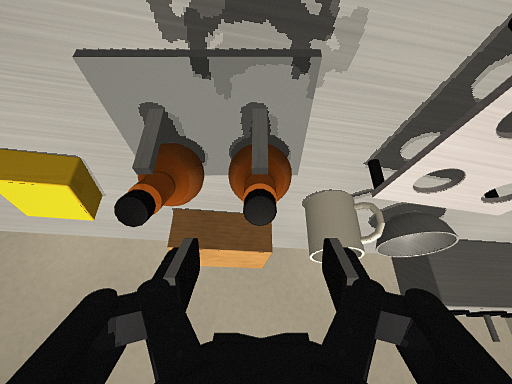

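The cap top of the first bottle is at (260,210), where it was predicted, and it is centred between the fingers. Going in.

>>> {"api": "send_rows", "payload": {"targets": [0,0,0,0.5,-1.5,30,70,0,0,0,0.5,-1.5,60,60,0,0,0,0.5,-1.5,90,60,0,0,0,0.5,-1.5,90,60,0,0,0,0.5,-1.5,90,20,0,0,0,0.5,-1.5,90,20,0,0,0,0.5,-1.5,90,20,0,0,0,0.5,-1.5,90,20]}}

```text
time_s: 3.02
tool_pos: [0.5942, 0.0509, 0.0731]
eef_rot: [3.14, 0.7, -2.961]
ft_force: [-5.0, -0.2, 6.6]
opening: 0.319
grasp_force: 58.5
```

```bash
python3 - <<'E'
from h import *
print(rel(*at('a1',.042)))
a,R=lean('a1')
# lift straight up 60 then upright at z .27, then over hole
p=state()["tool_pos"];U=axes(R[:,1],[0,0,-1])
print(rel(p+[0,0,.06]),rel(p+[-.03,.03,.2],U)); print(rel([.594,.350,.27],U),rel([.594,.350,.117],U))
E
```

```text
([0.001, 0.002, -0.001], [1.4, -0.0, 1.0])
([0.0, 0.0, 0.0], [-38.6, 0.1, -45.9]) ([0.001, 0.7, -0.0], [-110.4, 35.2, -168.5])
([0.001, 0.7, -0.0], [-167.7, 294.5, -115.7]) ([0.001, 0.7, -0.0], [-69.2, 294.2, 1.3])
```

>>> {"api": "send_rows", "payload": {"targets": [0,0,0,-20,0,-23,20,0,0,0,-39,0,-46,20,0,0.15,0,-60,10,-80,20,0,0.3,0,-80,20,-115,20,0,0.45,0,-100,30,-150,20,0,0.58,0,-110,35,-168,20,0,0.7,0,-120,90,-160,20,0,0.7,0,-132,145,-145,20,0,0.7,0,-145,200,-135,20,0,0.7,0,-145,200,-135,20]}}

```text
time_s: 4.28
tool_pos: [0.5806, 0.2549, 0.2666]
eef_rot: [3.139, -0.005, -2.956]
ft_force: [-0.2, -0.8, -1.8]
opening: 0.313
grasp_force: 60.5
```

```bash
cat > look.py <<'E'
from h import *
import sys
f=grab_frame("top");H=stand(f)
print('holes',H.round(4).tolist())
if len(sys.argv)>1:cv2.imwrite(sys.argv[1],f["image"])
E
python3 look.py pics/t1.png; python3 - <<'E'
from h import *
U=axes(lean('a1')[1][:,1],[0,0,-1])
for z in(.25,.12,.117):print(rel([.594,.350,z],U))
E
```

```text
plate 21 [102, 158, 80, 82, 3438] [0.5249 0.2834 0.05  ]
holes [[0.4862, 0.2583, 0.05]]
([0.002, -0.005, 0.003], [-30.9, 93.0, 16.6])
([0.002, -0.005, 0.003], [-31.6, 92.8, 146.6])
([0.002, -0.005, 0.003], [-31.6, 92.8, 149.6])
```

View pics/t1.png

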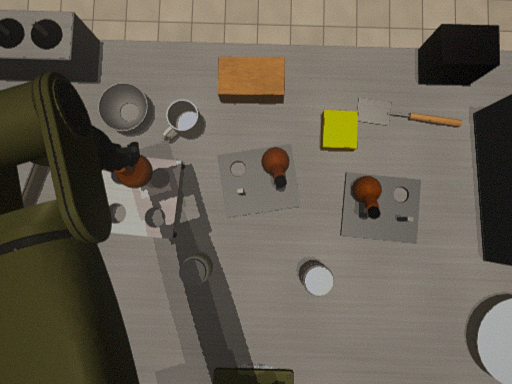

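The stand is where it was: visible hole at (155,217). The bottle hangs upright at (133,172).

>>> {"api": "send_rows", "payload": {"targets": [0,0,0,-15,46,0,20,0,0,0.003,-31,93,10,20,0,-0.005,0.003,-31,93,50,20,0,-0.005,0.003,-31,93,90,20,0,-0.005,0.003,-31,93,125,20,0,-0.005,0.003,-31,93,137,20,0,-0.005,0.003,-31,93,142,20,0,-0.005,0.003,-31,93,145,20,0,-0.005,0.003,-31,93,145,20]}}

```text
time_s: 5.45
tool_pos: [0.5955, 0.3492, 0.1236]
eef_rot: [3.139, 0.003, -2.964]
ft_force: [-0.1, 0.4, -2.7]
opening: 0.315
grasp_force: 59.8
```

```bash
python3 - <<'E'
from h import *
U=axes(lean('a1')[1][:,1],[0,0,-1])
print(rel([.594,.350,.117],U))
f=grab_frame("scene");cv2.imwrite("pics/s1.png",cv2.resize(f["image"][120:290,250:450],None,fx=3,fy=3))
E
```

```text
([0.003, 0.003, -0.003], [1.3, 1.1, 6.6])
```

View pics/s1.png

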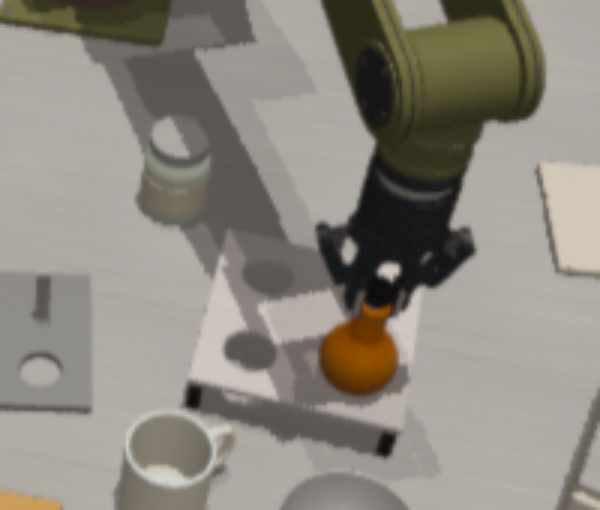

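```bash
cat > bot.py <<'E'
from h import *
from scipy.optimize import least_squares
import sys
def bottles(f,zmin=.05):
    """balls (orange above the stand) and black cap tops: ball centre, neck point, tilt"""
    P=cloud(f);h=cv2.cvtColor(f["image"],cv2.COLOR_BGR2HSV)
    m=((h[...,0]<14)&(h[...,1]>150)&(h[...,2]>40)&(P[...,0]>.35)&(P[...,0]<.7)&(P[...,1]>.15)&(P[...,1]<.5)).astype(np.uint8)
    k,l,st,c=cv2.connectedComponentsWithStats(m)
    for i in range(1,k):
        if st[i,4]<150: continue
        q=P[l==i];z0=np.percentile(q[:,2],2)
        b=q[q[:,2]<z0+.05]
        r=least_squares(lambda x:np.linalg.norm(b-x,axis=1)-.036,b.mean(0)-[.02,0,.01],loss='soft_l1',f_scale=.002).x
        n=q[np.linalg.norm(q-r,axis=1)>.045]
        g=least_squares(lambda t:np.linalg.norm(np.cross(n-r,np.array([t[0],t[1],1])/np.sqrt(1+t@t)),axis=1)-.015,[0,0.],loss='soft_l1',f_scale=.002) if len(n)>10 else None
        K=f["camera_matrix"];E=f["extrinsics"]
        print('ball',r.round(4),st[i,4],'lean deg xy',None if g is None else np.degrees(np.arctan(g.x)).round(1),len(n))
bottles(grab_frame("scene"))
E
python3 bot.py
sed -i 's/h\[...,0\]<14/h[...,0]<20/' bot.py; python3 bot.py
```

```text
ball [0.5939 0.3492 0.0817] 539 lean deg xy [ 0.3 -1. ] 107
```

The bottle is upright within 1° and sits 6 mm above its seat. I'll lower, release and back off.

>>> {"api": "send_rows", "payload": {"targets": [0,0,0,-0.5,0.5,3,20,0,0,0,-0.5,0.5,6,20,0,0,0,-0.5,0.5,6.5,20,0,0,0,-0.5,0.5,6.5,20]}}

```text
time_s: 6.1
tool_pos: [0.5975, 0.3508, 0.1211]
eef_rot: [3.138, 0.007, -2.963]
ft_force: [-2.2, -1.3, 11.2]
opening: 0.316
grasp_force: 61.7
```

```bash
python3 bot.py
```

```text
ball [0.5943 0.3497 0.0802] 534 lean deg xy [ 1.8 -0.4] 113
```

```bash
python3 - <<'E'
from h import *
for n in("scene","top"):print(n,stand(grab_frame(n)).round(4).tolist())
print(state()["ft_force"],rel([.593,.3495,.1211]))
E
```

```text
scene []
plate 18 [94, 155, 88, 85, 4533] [0.5309 0.2975 0.05  ]
top [[0.486, 0.2584, 0.05], [0.4938, 0.3573, 0.05], [0.5855, 0.2504, 0.05]]
[-2.60221531 -1.07095958 11.52273231] ([0.0, 0.0, 0.0], [4.6, -0.5, -0.0])
```

>>> {"api": "send_rows", "payload": {"targets": [0,0,0,0,0,-3,20,0,0,0,4,0,-3,20,0,0,0,4,0,0,20,0,0,0,4,0,2,20,0,0,0,4,0,2,20]}}

```text
time_s: 6.88
tool_pos: [0.5938, 0.3508, 0.1198]
eef_rot: [3.136, 0.009, -2.963]
ft_force: [-3.1, 0.1, 16.7]
opening: 0.314
grasp_force: 62.4
```

```bash
python3 bot.py
```

```text
ball [0.5932 0.3503 0.0785] 541 lean deg xy [-0.5 -0.6] 106
```

>>> {"api": "send_rows", "payload": {"targets": [0,0,0,0,0,-1.5,20,0,0,0,0,0,-1.5,50,0,0,0,0,0,-1.5,65,0,0,0,0,0,-1.5,65,0,0,0,0,0,-20,65,0,0,0,0,0,-60,65,0,0,0,0,0,-100,65,0,0,0,0,0,-110,0,0,0,0,0,0,-110,0,0,0,0,0,0,-110,0]}}

```text
time_s: 8.18
tool_pos: [0.5902, 0.3481, 0.221]
eef_rot: [3.14, -0.003, -2.964]
ft_force: [0.1, 0.6, -0.5]
opening: 0.121
grasp_force: 0.0
```

```bash
python3 bot.py; cp bot.py b2.py; cat >> bot.py <<'E'
def caps():
    """standing bottles' cap tops: dark points above .15 from both cameras"""
    for n in("scene","top"):
        f=grab_frame(n);P=cloud(f);h=f["image"].max(2)
        m=((P[...,2]>.155)&(P[...,2]<.19)&(P[...,0]>.4)&(P[...,0]<.7)&(P[...,1]>.2)&(P[...,1]<.42)&(f["depth"]>0)).astype(np.uint8)
        k,l,st,c=cv2.connectedComponentsWithStats(m)
        for i in range(1,k):
            if st[i,4]>15:
                q=P[l==i];t=q[q[:,2]>np.percentile(q[:,2],95)-.004];print(n,'cap',t.mean(0).round(4),t[:,2].max().round(4),len(t))
caps()
E
python3 bot.py; python3 -c "
from h import *
s=state();print(s['tool_pos'],s['opening'],rel([.594,.35,.2]))"
```

```text
ball [0.5915 0.3513 0.0777] 550 lean deg xy [-2.3  0.2] 122
ball [0.5912 0.3516 0.0777] 549 lean deg xy [-2.2 -0.1] 115
scene cap [0.5902 0.3511 0.1795] 0.1822 52
top cap [0.5891 0.3509 0.1778] 0.1815 113
[0.59050397 0.34828963 0.22162408] 0.0009041796288242764 ([0.0, 0.0, 0.0], [-3.8, 1.0, 21.6])
```

>>> {"api": "send_rows", "payload": {"targets": [0,0,0,-1,3,20,0,0,0,0,-1,3,35,0,0,0,0,-1,3,40,0,0,0,0,-1,3,43,0,0,0,0,-1,3,46,0,0,0,0,-1,3,49,0,0,0,0,-1,3,51,0,0,0,0,-1,3,51,0]}}

```text
time_s: 9.38
tool_pos: [0.5915, 0.3518, 0.1724]
eef_rot: [3.139, 0.0, -2.963]
ft_force: [0.3, 0.7, 0.0]
opening: -0.002
grasp_force: 0.0
```

```bash
python3 bot.py; python3 -c "
from h import *
s=state();print(s['tool_pos'],s['ft_force'])"
```

```text
ball [0.5914 0.3513 0.0776] 556 lean deg xy [-2.6  0.2] 122
scene cap [0.5922 0.3501 0.1802] 0.1853 37
top cap [0.5865 0.3474 0.1775] 0.1808 70
[0.59169084 0.35185441 0.17268691] [0.71238666 0.13225328 0.38470208]
```

```bash
python3 - <<'E'
from h import *
f=grab_frame("scene");a=cv2.resize(f["image"][170:260,310:430],None,fx=4,fy=4,interpolation=2)
cv2.imwrite("pics/s2.png",a)
E
```

```text
(no output)
```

View pics/s2.png

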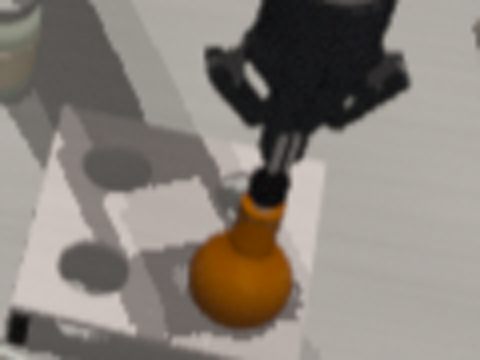

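>>> {"api": "send_rows", "payload": {"targets": [0,0,0,0,0,1,0,0,0,0,0,0,2,0,0,0,0,0,0,3,0,0,0,0,0,0,3,0]}}

```text
time_s: 10.07
tool_pos: [0.5915, 0.3518, 0.1692]
eef_rot: [3.139, 0.0, -2.963]
ft_force: [0.3, 0.5, 1.2]
opening: 0.001
grasp_force: 0.0
```

>>> {"api": "send_rows", "payload": {"targets": [0,0,0,0,0,1,0,0,0,0,0,0,2,0,0,0,0,0,0,3,0,0,0,0,0,0,3,0]}}

```text
time_s: 10.58
tool_pos: [0.5915, 0.3518, 0.1663]
eef_rot: [3.139, 0.0, -2.963]
ft_force: [-0.7, -0.1, 0.6]
opening: -0.002
grasp_force: 0.0
```

```bash
python3 - <<'E'
from h import *
f=grab_frame("scene");a=cv2.resize(f["image"][160:260,320:420],None,fx=5,fy=5,interpolation=0)
cv2.imwrite("pics/s3.png",a)
P=cloud(f)
print(state()["ft_force"]);c=P[180:235,340:400]
# profile of points near the bottle axis, by row
for v in range(188,226,2):
    r=[(u,P[v,u]) for u in range(368,392) if abs(P[v,u,0]-.6)<.03 and abs(P[v,u,1]-.35)<.02]
    if r:
        q=np.array([x[1] for x in r]);print(v,q.mean(0).round(3),len(r),np.ptp(q[:,1]).round(3),f["image"][v,int(np.mean([x[0] for x in r]))])
E
```

```text
[0.60879068 1.13311293 0.25793665]
188 [0.606 0.346 0.294] 14 0.03 [20 21 20]
190 [0.607 0.347 0.289] 14 0.029 [26 24 24]
192 [0.607 0.347 0.282] 15 0.032 [24 22 21]
194 [0.604 0.348 0.271] 16 0.031 [24 23 22]
196 [0.6   0.349 0.261] 17 0.035 [26 26 24]
198 [0.604 0.35  0.257] 17 0.037 [26 27 27]
200 [0.601 0.35  0.247] 17 0.039 [24 21 21]
202 [0.602 0.35  0.24 ] 16 0.037 [24 23 20]
204 [0.602 0.35  0.232] 13 0.027 [33 35 35]
206 [0.599 0.35  0.222] 13 0.028 [76 78 81]
208 [0.599 0.35  0.214] 12 0.026 [81 84 88]
210 [0.601 0.351 0.208] 10 0.022 [80 84 87]
212 [0.596 0.349 0.194] 10 0.019 [70 73 75]
214 [0.589 0.351 0.179] 11 0.025 [54 57 59]
216 [0.595 0.351 0.177] 11 0.025 [14 14 15]
218 [0.598 0.35  0.173] 11 0.023 [10 12 12]
220 [0.596 0.35  0.163] 12 0.029 [18 20 19]
222 [0.596 0.35  0.154] 12 0.026 [ 40  80 126]
224 [0.601 0.35  0.151] 12 0.027 [  4  68 125]
```

View pics/s3.png

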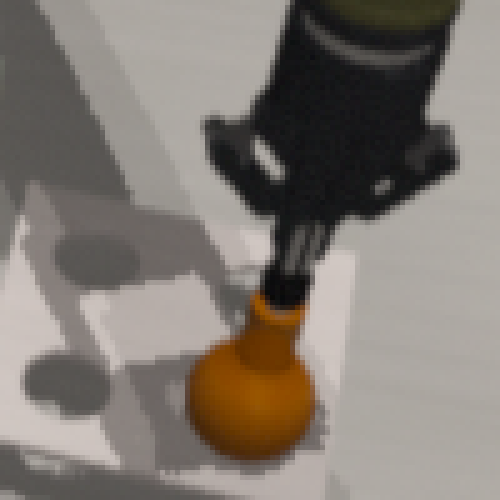

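>>> {"api": "send_rows", "payload": {"targets": [0,0,0,0,0,1,0,0,0,0,0,0,2,0,0,0,0,0,0,3,0,0,0,0,0,0,4,0,0,0,0,0,0,4,0]}}

```text
time_s: 11.25
tool_pos: [0.5915, 0.3518, 0.1623]
eef_rot: [3.139, 0.0, -2.963]
ft_force: [0.3, 0.5, -0.7]
opening: 0.002
grasp_force: 0.0
```

```bash
python3 - <<'E'
from h import *
f=grab_frame("scene");P=cloud(f)
for v in range(208,228):
    u0=378;print(v,P[v,u0].round(3),f["image"][v,u0-2:u0+3].tolist())
g=grab_frame("wrist");cv2.imwrite("pics/w2.png",g["image"])
E
python3 bot.py
```

```text
208 [0.599 0.347 0.213] [[24, 20, 23], [31, 33, 32], [59, 61, 62], [81, 84, 87], [73, 76, 78]]
209 [0.603 0.347 0.214] [[25, 23, 25], [40, 41, 40], [71, 75, 77], [81, 85, 88], [57, 59, 61]]
210 [0.603 0.348 0.209] [[29, 28, 26], [51, 51, 52], [79, 82, 85], [80, 83, 86], [46, 47, 50]]
211 [0.601 0.349 0.204] [[31, 30, 29], [61, 63, 65], [81, 84, 87], [73, 76, 79], [44, 44, 47]]
212 [0.601 0.349 0.2  ] [[39, 40, 40], [70, 72, 75], [81, 85, 87], [58, 60, 62], [46, 47, 49]]
213 [0.605 0.349 0.2  ] [[50, 52, 54], [76, 80, 82], [80, 83, 87], [44, 45, 49], [62, 64, 67]]
214 [0.6   0.351 0.192] [[60, 63, 65], [79, 82, 86], [73, 76, 79], [41, 44, 45], [74, 77, 80]]
215 [0.594 0.353 0.181] [[44, 47, 48], [56, 60, 61], [46, 48, 49], [30, 31, 33], [54, 56, 59]]
216 [0.599 0.353 0.183] [[21, 20, 20], [24, 27, 30], [21, 23, 22], [14, 12, 15], [25, 25, 28]]
217 [0.6   0.353 0.18 ] [[11, 13, 13], [12, 12, 14], [17, 15, 18], [15, 15, 17], [17, 17, 19]]
218 [0.601 0.354 0.177] [[16, 14, 16], [18, 16, 15], [16, 16, 12], [12, 10, 13], [19, 16, 20]]
219 [0.601 0.355 0.173] [[15, 13, 14], [17, 17, 17], [1
[... 268 characters left out ...]
], [44, 78, 114], [27, 72, 122], [0, 74, 134], [49, 94, 148]]
223 [0.6   0.358 0.157] [[43, 89, 142], [31, 88, 145], [12, 86, 148], [0, 83, 149], [63, 99, 149]]
224 [0.602 0.359 0.155] [[8, 75, 134], [0, 75, 135], [0, 74, 135], [20, 72, 127], [94, 113, 143]]
225 [0.603 0.359 0.152] [[5, 60, 107], [12, 62, 110], [13, 64, 109], [46, 72, 106], [128, 139, 157]]
226 [0.602 0.36  0.146] [[8, 55, 98], [17, 58, 98], [19, 57, 96], [58, 78, 107], [143, 151, 165]]
227 [0.602 0.361 0.143] [[5, 58, 105], [4, 56, 100], [29, 62, 98], [83, 99, 123], [158, 164, 176]]
ball [0.5916 0.3514 0.0769] 555 lean deg xy [-2.6 -0. ] 122
scene cap [0.5952 0.3504 0.1804] 0.1893 29
top cap [0.5839 0.347  0.1783] 0.1896 45
```

View pics/w2.png

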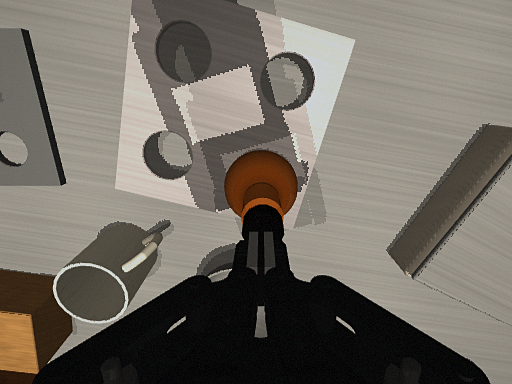

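>>> {"api": "send_rows", "payload": {"targets": [0,0,0,0,0,-30,0,0,0,0,0,0,-70,0,0,0,0,0,0,-100,0,0,0,0,0,0,-100,0]}}

```text
time_s: 12.0
tool_pos: [0.5931, 0.3524, 0.2667]
eef_rot: [3.137, 0.007, -2.963]
ft_force: [-0.2, 1.0, -1.1]
opening: -0.002
grasp_force: 0.0
```

```bash
python3 bot.py; python3 - <<'E'
from h import *
f=grab_frame("scene");P=cloud(f)
for v in range(198,224,1):
    u0=378;print(v,P[v,u0].round(3),f["image"][v,u0].tolist())
E
```

```text
ball [0.5916 0.3515 0.0772] 555 lean deg xy [-2.3  0.1] 123
scene cap [0.5906 0.3511 0.1798] 0.1827 47
top cap [0.5892 0.3509 0.1776] 0.1814 110
198 [0.358 0.381 0.002] [164, 170, 174]
199 [ 0.356  0.382 -0.004] [164, 170, 174]
200 [ 0.364  0.382 -0.001] [164, 170, 174]
201 [0.37  0.382 0.001] [164, 169, 174]
202 [0.376 0.382 0.002] [162, 168, 172]
203 [0.38  0.382 0.002] [161, 166, 170]
204 [0.384 0.382 0.002] [160, 166, 170]
205 [0.389 0.382 0.003] [161, 166, 170]
206 [0.392 0.383 0.001] [160, 166, 170]
207 [ 0.395  0.383 -0.   ] [168, 174, 180]
208 [0.444 0.375 0.047] [183, 188, 196]
209 [0.451 0.375 0.05 ] [189, 194, 203]
210 [0.459 0.374 0.055] [172, 177, 186]
211 [0.579 0.353 0.18 ] [118, 121, 129]
212 [0.582 0.353 0.179] [45, 46, 49]
213 [0.585 0.353 0.179] [16, 17, 16]
214 [0.585 0.354 0.176] [16, 15, 17]
215 [0.59  0.354 0.177] [15, 15, 17]
216 [0.597 0.353 0.181] [11, 11, 13]
217 [0.601 0.353 0.181] [11, 14, 15]
218 [0.598 0.355 0.174] [17, 15, 17]
219 [0.6   0.355 0.172] [13, 12, 14]
220 [0.6   0.356 0.168] [15, 16, 16]
221 [0.601 0.356 0.166] [18, 31, 50]
222 [0.593 0.359 0.153] [25, 71, 121]
223 [0.598 0.359 0.154] [12, 82, 145]
```

```bash
python3 - <<'E'
from h import *
print(state()["tool_pos"],state()["opening"])
for n in("scene","top"):
    f=grab_frame(n);P=cloud(f)
    m=(abs(P[...,0]-.593)<.03)&(abs(P[...,1]-.352)<.05)&(P[...,2]>.195)
    q=P[m];o=q[np.argsort(q[:,2])[:25]];print(n,o[::3].round(3).tolist())
    if n=="scene":
        v,u=np.where(m);print(u.min(),u.max(),v.min(),v.max())
        a=cv2.resize(f["image"][140:240,320:440],None,fx=5,fy=5,interpolation=0);cv2.imwrite("pics/s4.png",a)
E
```

```text
[0.59077622 0.35118456 0.26000201] 1.1417738559902312e-05
scene [[0.598, 0.346, 0.287], [0.597, 0.359, 0.292], [0.598, 0.342, 0.293], [0.595, 0.344, 0.293], [0.6, 0.352, 0.294], [0.602, 0.349, 0.294], [0.597, 0.363, 0.296], [0.599, 0.341, 0.297], [0.596, 0.344, 0.298]]
372 448 69 188
top [[0.586, 0.344, 0.286], [0.581, 0.345, 0.289], [0.585, 0.342, 0.292], [0.587, 0.339, 0.294], [0.586, 0.337, 0.294], [0.58, 0.351, 0.295], [0.58, 0.354, 0.297], [0.59, 0.337, 0.298], [0.584, 0.342, 0.299]]
```

View pics/s4.png

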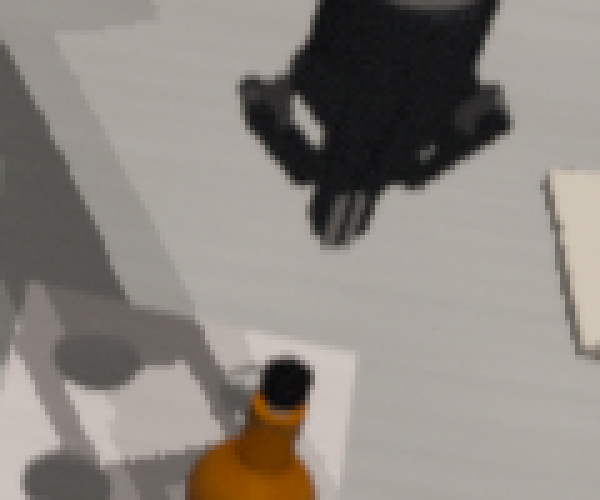

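The shut tips actually sit about 22 mm behind the reported TCP (tips at z≈0.284 with the TCP at 0.260). So I never reached the cap, and my earlier grip was too high, on the cap. I'll correct for that from here and press deeper.

>>> {"api": "send_rows", "payload": {"targets": [0,0,0,0,0,50,0,0,0,0,0,0,90,0,0,0,0,0,0,98,0,0,0,0,0,0,101,0,0,0,0,0,0,104,0,0,0,0,0,0,107,0,0,0,0,0,0,109,0,0,0,0,0,0,109,0]}}

```text
time_s: 13.3
tool_pos: [0.5919, 0.3521, 0.1542]
eef_rot: [3.139, 0.002, -2.963]
ft_force: [-0.1, 0.2, 1.7]
opening: 0.002
grasp_force: 0.7
```

```bash
python3 bot.py
```

```text
ball [0.5917 0.3516 0.0775] 554 lean deg xy [-2.7  0.4] 121
scene cap [0.5994 0.3523 0.1868] 0.1898 11
top cap [0.5836 0.3458 0.1861] 0.1896 9
```

Contact is just beginning (grasp_force is no longer zero). Continue gently.

>>> {"api": "send_rows", "payload": {"targets": [0,0,0,0,0,1.5,0,0,0,0,0,0,3,0,0,0,0,0,0,4.5,0,0,0,0,0,0,6,0,0,0,0,0,0,6,0]}}

```text
time_s: 14.08
tool_pos: [0.5922, 0.3521, 0.1484]
eef_rot: [3.139, 0.002, -2.964]
ft_force: [0.5, -0.4, 5.6]
opening: -0.002
grasp_force: 2.5
```

>>> {"api": "send_rows", "payload": {"targets": [0,0,0,0,0,1.5,0,0,0,0,0,0,3,0,0,0,0,0,0,4.5,0,0,0,0,0,0,6,0,0,0,0,0,0,6,0]}}

```text
time_s: 14.7
tool_pos: [0.594, 0.353, 0.1469]
eef_rot: [3.137, 0.008, -2.963]
ft_force: [-1.3, -1.2, 15.4]
opening: 0.005
grasp_force: 8.0
```

>>> {"api": "send_rows", "payload": {"targets": [0,0,0,0,0,2,0,0,0,0,0,0,2,0,0,0,0,0,0,-40,0,0,0,0,0,0,-90,40,0,0,0,0,0,-130,70,0,0,0,0,-60,-130,70,0,0,0,0,-120,-130,70,0,0,0,0,-180,-130,70,0,0,0,0,-180,-130,70]}}

```text
time_s: 15.82
tool_pos: [0.6235, 0.1706, 0.2697]
eef_rot: [3.14, -0.002, -2.969]
ft_force: [0.6, 0.6, 0.4]
opening: 0.817
grasp_force: 0.0
```

```bash
sed -i 's/^LB=.*/LB=(-.995,.10)/' h.py; python3 bot.py; python3 - <<'E'
from h import *
print(state()["tool_pos"])
for al in(.17,.11,.020):print(rel(*at('a2',al)))
E
```

```text
ball [0.5917 0.3519 0.0775] 531 lean deg xy [-2.   0.2] 101
scene cap [0.5916 0.3517 0.1742] 0.1775 32
top cap [0.5925 0.3512 0.1715] 0.1738 72
[0.62301959 0.17491962 0.27014557]
([0.002, -0.699, -0.004], [132.6, -217.3, 100.3])
([0.002, -0.699, -0.004], [93.9, -217.3, 146.2])
([0.002, -0.699, -0.004], [36.0, -217.3, 215.1])
```

Cap 1 is home: its top dropped 7.6 mm. Next bottle, a2.

>>> {"api": "send_rows", "payload": {"targets": [0,-0.17,0,30,-54,20,70,0,-0.34,0,65,-108,45,70,0,-0.51,0,98,-162,70,70,0,-0.699,-0.004,132,-217,100,70,0,-0.699,-0.004,132,-217,100,70,0.002,-0.699,-0.004,94,-217,146,70,0.002,-0.699,-0.004,94,-217,146,70,0.002,-0.699,-0.004,94,-217,146,70]}}

```text
time_s: 16.98
tool_pos: [0.5698, -0.0541, 0.125]
eef_rot: [-3.141, 0.7, -2.957]
ft_force: [0.6, -0.0, 1.3]
opening: 0.818
grasp_force: 0.0
```

```bash
python3 - <<'E'
from h import *
print(state()["tool_pos"]);print(rel(*at('a2',.020)))
E
```

```text
[ 0.56980167 -0.05414467  0.12504637]
([0.001, 0.001, 0.002], [2.0, -1.0, 90.5])
```

>>> {"api": "send_rows", "payload": {"targets": [0,0,0,1,-1,30,60,0,0,0,2,-1,60,60,0,0,0,2,-1,80,60,0,0,0,2,-1,90,60,0,0,0,2,-1,90,60,0,0,0,2,-1,90,20,0,0,0,2,-1,90,20,0,0,0,2,-1,90,20,0,0,0,2,-1,90,20]}}

```text
time_s: 18.1
tool_pos: [0.6255, -0.0459, 0.0557]
eef_rot: [-3.141, 0.701, -2.959]
ft_force: [-4.8, 3.4, 7.3]
opening: 0.337
grasp_force: 58.6
```

```bash
python3 - <<'E'
from h import *
print(rel(*at('a2',.020)))
E
```

```text
([0.0, 0.003, 0.001], [0.4, 1.0, 1.2])
```

```bash
python3 - <<'E'
from h import *
U=axes(lean('a1')[1][:,1],[0,0,-1]);p=state()["tool_pos"]
print(rel(p+[0,0,.06]),rel(p+[-.03,.03,.19],U),rel([.5,.25,.25],U))
E
```

```text
([0.0, 0.0, 0.0], [-38.7, -0.0, -45.9]) ([-0.0, 0.701, 0.001], [-104.1, 34.9, -160.7]) ([-0.0, 0.701, 0.001], [-72.0, 313.7, -193.6])
```

>>> {"api": "send_rows", "payload": {"targets": [0,0,0,-20,0,-23,20,0,0,0,-39,0,-46,20,0,0.15,0,-60,10,-80,20,0,0.3,0,-80,20,-115,20,0,0.45,0,-104,35,-160,20,0,0.58,0,-98,90,-168,20,0,0.7,0,-92,145,-175,20,0,0.7,0,-85,200,-180,20,0,0.7,0,-80,255,-187,20,0,0.7,0,-72,312,-193,20]}}

```text
time_s: 19.35
tool_pos: [0.4997, 0.2494, 0.2468]
eef_rot: [-3.14, -0.002, -2.961]
ft_force: [1.1, -0.3, -3.8]
opening: 0.338
grasp_force: 60.4
```

>>> {"api": "send_rows", "payload": {"targets": [0,0,0,0,0,0,20,0,0,0,0,0,0,20]}}

```text
time_s: 19.6
tool_pos: [0.5004, 0.2478, 0.247]
eef_rot: [-3.14, -0.002, -2.96]
ft_force: [0.7, -0.5, -4.0]
opening: 0.333
grasp_force: 61.0
```

```bash
python3 bot.py; python3 look.py;python3 - <<'E'
from h import *
print('scene',stand(grab_frame("scene")).round(4).tolist())
U=axes(lean('a1')[1][:,1],[0,0,-1])
for z in(.12,.103,.097):print(rel([.494,.3575,z],U))
E
```

```text
ball [0.4994 0.2484 0.2275] 587 lean deg xy [ 1.1 -0.8] 139
ball [0.5916 0.3511 0.0774] 532 lean deg xy [-2.   0.8] 106
scene cap [0.5904 0.3508 0.1727] 0.1755 53
top cap [0.5892 0.351  0.1707] 0.1739 110
plate 18 [103, 153, 79, 87, 3019] [0.5457 0.2739 0.05  ]
holes [[0.5851, 0.2504, 0.05]]
plate 27 [312, 196, 79, 69, 2704] [0.5467 0.2985 0.05  ]
scene [[0.5874, 0.2515, 0.05], [0.5494, 0.3575, 0.05], [0.4879, 0.2591, 0.05]]
([-0.001, -0.001, -0.002], [-12.6, 110.0, 127.8])
([-0.001, -0.001, -0.002], [-12.6, 110.1, 144.8])
([-0.001, -0.001, -0.002], [-12.6, 110.1, 150.8])
```

>>> {"api": "send_rows", "payload": {"targets": [0,0,0,-6,55,0,20,0,0,0,-12.5,110,0,20,0,0,0,-12.5,110,40,20,0,0,0,-12.5,110,90,20,0,0,0,-12.5,110,130,20,0,0,0,-12.5,110,141,20,0,0,0,-12.5,110,145,20,0,0,0,-12.5,110,148,20,0,0,0,-12.5,110,148,20]}}

```text
time_s: 20.98
tool_pos: [0.4943, 0.3591, 0.1018]
eef_rot: [3.141, 0.002, -2.961]
ft_force: [-0.2, -1.0, -3.5]
opening: 0.332
grasp_force: 61.0
```

```bash
python3 bot.py
```

```text
ball [0.5758 0.3512 0.0923] 939 lean deg xy [-72.   12.2] 657
scene cap [0.4969 0.3674 0.1857] 0.1898 88
scene cap [0.5902 0.3511 0.1723] 0.1761 61
top cap [0.5893 0.3504 0.171 ] 0.174 103
top cap [0.4884 0.3313 0.1863] 0.188 4
```

>>> {"api": "send_rows", "payload": {"targets": [0,0,0,0,1,2,20,0,0,0,0,1,4,20,0,0,0,0,1,5,20,0,0,0,0,1,5,20]}}

```text
time_s: 21.62
tool_pos: [0.4937, 0.36, 0.0973]
eef_rot: [-3.141, 0.001, -2.96]
ft_force: [-3.2, -2.0, 5.7]
opening: 0.334
grasp_force: 62.2
```

>>> {"api": "send_rows", "payload": {"targets": [0,0,0,0,0,-2,20,0,0,0,2.5,-1.5,-2,20,0,0,0,2.5,-1.5,0,20,0,0,0,2.5,-1.5,1,20,0,0,0,2.5,-1.5,1,20]}}

```text
time_s: 22.25
tool_pos: [0.4928, 0.3591, 0.0971]
eef_rot: [3.14, 0.004, -2.96]
ft_force: [0.6, 2.6, 8.2]
opening: 0.339
grasp_force: 62.6
```

>>> {"api": "send_rows", "payload": {"targets": [0,0,0,0,-0.5,-1,20,0,0,0,0,-0.5,-1,40,0,0,0,0,-0.5,-1,60,0,0,0,0,-0.5,-1,60,0,0,0,0,-0.5,-30,60,0,0,0,0,-0.5,-80,60,0,0,0,0,-0.5,-110,60,0,0,0,0,-0.5,-110,0,0,0,0,0,-0.5,-110,0,0,0,0,0,-0.5,-110,0]}}

```text
time_s: 23.5
tool_pos: [0.49, 0.3566, 0.2015]
eef_rot: [-3.139, -0.004, -2.96]
ft_force: [-0.0, 0.7, -0.1]
opening: 0.059
grasp_force: 0.0
```

```bash
python3 bot.py; python3 -c "
from h import *
print(state()['tool_pos'],rel([.493,.3585,.156]))"
```

```text
ball [0.5764 0.3512 0.0908] 931 lean deg xy [-75.8  16.3] 652
scene cap [0.4964 0.3602 0.1812] 0.1854 43
scene cap [0.5913 0.3517 0.1735] 0.1778 41
top cap [0.5891 0.3508 0.1709] 0.1752 105
top cap [0.4946 0.3548 0.1792] 0.183 62
[0.49046154 0.35687986 0.20248364] ([0.0, 0.0, 0.0], [-2.9, 1.2, 46.5])
```

>>> {"api": "send_rows", "payload": {"targets": [0,0,0,-4.5,0,25,0,0,0,0,-4.5,0,42,0,0,0,0,-4.5,0,46,0,0,0,0,-4.5,0,49,0,0,0,0,-4.5,0,52,0,0,0,0,-4.5,0,54,0,0,0,0,-4.5,0,56,0,0,0,0,-4.5,0,58,0,0,0,0,-4.5,0,60,0,0,0,0,-4.5,0,60,0]}}

```text
time_s: 24.9
tool_pos: [0.4966, 0.3588, 0.1471]
eef_rot: [3.141, 0.003, -2.96]
ft_force: [-1.2, 0.2, 7.3]
opening: 0.004
grasp_force: 3.4
```

>>> {"api": "send_rows", "payload": {"targets": [0,0,0,0,0,2,0,0,0,0,0,0,4,0,0,0,0,0,0,5,0,0,0,0,0,0,5,0]}}

```text
time_s: 25.4
tool_pos: [0.4987, 0.36, 0.1469]
eef_rot: [3.139, 0.009, -2.96]
ft_force: [-3.5, -2.9, 19.0]
opening: 0.001
grasp_force: 9.8
```

>>> {"api": "send_rows", "payload": {"targets": [0,0,0,0,0,-5,0,0,0,0,0,0,-50,0,0,0,0,0,0,-110,40,0,0,0,-10,-60,-120,70,0,0,0,-20,-120,-120,70,0,0,0,-30,-180,-120,70,0,0,0,-40,-240,-120,70,0,0,0,-40,-300,-120,70,0,0,0,-40,-360,-120,70,0,0,0,-40,-360,-120,70]}}

```text
time_s: 26.65
tool_pos: [0.6, 0.0075, 0.2592]
eef_rot: [-3.14, -0.001, -2.966]
ft_force: [-0.9, 0.7, -0.3]
opening: 0.821
grasp_force: 0.0
```

```bash
python3 bot.py; python3 look.py pics/t3.png; python3 - <<'E'
from h import *
print(state()["tool_pos"])
for al in(.17,.11,.020):print(rel(*at('b1',al)))
E
```

```text
ball [0.5769 0.3512 0.0909] 911 lean deg xy [-76.8  17.3] 624
scene cap [0.4967 0.3601 0.1726] 0.176 44
scene cap [0.5909 0.3513 0.173 ] 0.1764 51
top cap [0.5892 0.3512 0.1709] 0.1735 98
top cap [0.4969 0.3599 0.1709] 0.1753 111
plate 13 [94, 153, 85, 86, 3863] [0.5371 0.297  0.05  ]
holes [[0.4861, 0.2585, 0.05], [0.5855, 0.2506, 0.05]]
[0.59952348 0.01228843 0.25929595]
([0.098, -0.694, 0.271], [186.7, -251.4, 90.1])
([0.098, -0.694, 0.271], [149.6, -262.1, 136.1])
([0.098, -0.694, 0.271], [94.0, -278.2, 205.0])
```

View pics/t3.png

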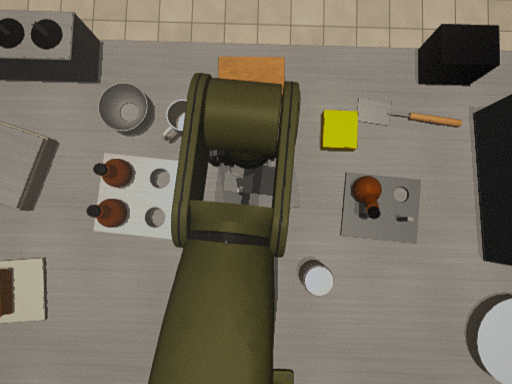

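Both bottles stand at the left holes, (118,172) and (110,213), with caps home. The third bottle is at (367,190).

>>> {"api": "send_rows", "payload": {"targets": [0.02,-0.14,0.05,37,-50,18,70,0.04,-0.28,0.11,75,-100,36,70,0.06,-0.42,0.16,112,-150,54,70,0.08,-0.56,0.22,150,-200,72,70,0.098,-0.694,0.271,187,-251,90,70,0.098,-0.694,0.271,187,-251,90,70,0.098,-0.694,0.271,150,-262,136,70,0.098,-0.694,0.271,150,-262,136,70,0.098,-0.694,0.271,150,-262,136,70]}}

```text
time_s: 27.98
tool_pos: [0.4999, -0.2726, 0.1243]
eef_rot: [-3.141, 0.699, 3.043]
ft_force: [-0.1, 0.4, 0.5]
opening: 0.819
grasp_force: 0.0
```

```bash
python3 - <<'E'
from h import *
print(rel(*at('b1',.020)))
f=grab_frame("wrist");K=f["camera_matrix"];E=f["extrinsics"];a,R=lean('b1')
for al in(.0,.1045):
    q=E[:3,:3].T@(np.array(BALL['b1'])+a*al-E[:3,3]);print(al,K[0,0]*q[0]/-q[2]+K[0,2],K[1,1]*q[1]/q[2]+K[1,2])
h=cv2.cvtColor(f["image"],cv2.COLOR_BGR2HSV);m=((h[...,0]<20)&(h[...,1]>150)&(h[...,2]>50)).astype(np.uint8)
k,l,st,c=cv2.connectedComponentsWithStats(m)
for i in range(1,k):
    if st[i,4]>300:print(st[i],c[i])
cv2.imwrite("pics/w3.png",f["image"])
E
```

```text
([0.0, 0.001, 0.001], [0.7, -0.2, 90.6])
0.0 261.43839550362156 178.86795464623802
0.1045 261.9693689053646 222.82299065079758
[ 228  145   67   69 2538] [261.69345942 178.41095351]
[ 382  220  130   56 5863] [446.8928876  248.30718062]
```

View pics/w3.png

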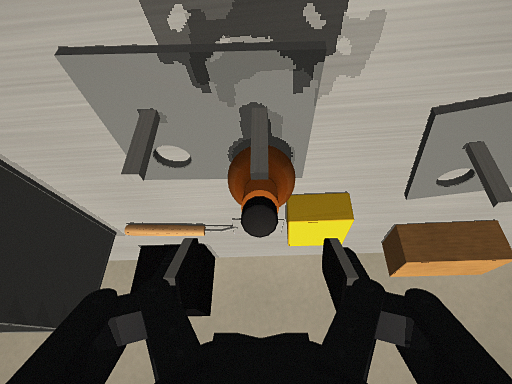

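The cap is at (260,217) and the ball at (262,178), both centred where predicted. Going in to grip.

>>> {"api": "send_rows", "payload": {"targets": [0,0,0,0,0,30,60,0,0,0,0,0,60,60,0,0,0,0.5,0,80,60,0,0,0,0.5,0,90,60,0,0,0,0.5,0,90,60,0,0,0,0.5,0,90,20,0,0,0,0.5,0,90,20,0,0,0,0.5,0,90,20,0,0,0,0.5,0,90,20]}}

```text
time_s: 29.15
tool_pos: [0.5568, -0.2794, 0.0558]
eef_rot: [-3.141, 0.7, 3.041]
ft_force: [-5.4, 3.0, 6.1]
opening: 0.331
grasp_force: 58.5
```

```bash
python3 - <<'E'
from h import *
U=axes(lean('a1')[1][:,1],[0,0,-1]);p=state()["tool_pos"]
V=axes(lean('b1')[1][:,1],[0,0,-1])
print(rel(p+[0,0,.06]),rel(p+[-.02,.03,.19],V),rel([.55,.0,.25],U))
E
```

```text
([0.0, 0.0, 0.0], [-38.6, -0.0, -45.9]) ([-0.0, 0.7, -0.0], [-104.9, 27.8, -160.1]) ([-0.099, 0.695, -0.27], [-98.5, 277.3, -171.0])
```

>>> {"api": "send_rows", "payload": {"targets": [0,0,0,-20,0,-23,20,0,0,0,-39,0,-46,20,0,0.15,0,-60,5,-80,20,0,0.3,0,-80,15,-115,20,0,0.45,0,-105,28,-160,20,-0.05,0.55,-0.13,-103,80,-162,20,-0.099,0.695,-0.27,-102,130,-164,20,-0.099,0.695,-0.27,-101,180,-167,20,-0.099,0.695,-0.27,-99,230,-169,20,-0.099,0.695,-0.27,-98,277,-171,20]}}

```text
time_s: 30.4
tool_pos: [0.5488, 0.0013, 0.2468]
eef_rot: [3.141, -0.003, -2.961]
ft_force: [1.1, -0.4, -4.6]
opening: 0.334
grasp_force: 59.6
```

```bash
python3 look.py;python3 - <<'E'
from h import *
U=axes(lean('a1')[1][:,1],[0,0,-1])
for z in(.25,.102,.097):print(rel([.585,.2505,z],U))
E
```

```text
plate 15 [94, 153, 88, 87, 4183] [0.537  0.2905 0.05  ]
holes [[0.4861, 0.2583, 0.05], [0.5853, 0.2505, 0.05]]
([0.007, -0.002, 0.003], [-80.1, 233.1, -1.5])
([0.007, -0.002, 0.003], [-80.4, 232.1, 146.5])
([0.007, -0.002, 0.003], [-80.4, 232.1, 151.5])
```

>>> {"api": "send_rows", "payload": {"targets": [0,0,0,-20,58,0,20,0,0,0,-40,116,0,20,0.004,-0.002,0.003,-60,174,0,20,0.004,-0.002,0.003,-80,232,0,20,0.004,-0.002,0.003,-80,232,40,20,0.004,-0.002,0.003,-80,232,90,20,0.004,-0.002,0.003,-80,232,125,20,0.004,-0.002,0.003,-80,232,138,20,0.004,-0.002,0.003,-80,232,142,20,0.004,-0.002,0.003,-80,232,142,20]}}

```text
time_s: 31.7
tool_pos: [0.5876, 0.2424, 0.1079]
eef_rot: [-3.138, 0.003, -2.964]
ft_force: [0.8, 0.3, -4.0]
opening: 0.334
grasp_force: 61.5
```

```bash
python3 bot.py;python3 - <<'E'
from h import *
U=axes(lean('a1')[1][:,1],[0,0,-1]);print(state()["tool_pos"],state()["ft_force"])
print(rel([.585,.2505,.097],U));print(stand(grab_frame("top")).round(4).tolist())
E
```

```text
ball [0.5762 0.3513 0.0917] 907 lean deg xy [-77.9  18.1] 638
ball [0.586  0.2424 0.088 ] 521 lean deg xy [ 1.2 -0.5] 115
scene cap [0.4976 0.3598 0.1735] 0.176 43
scene cap [0.5914 0.2433 0.1881] 0.1899 87
scene cap [0.5908 0.3518 0.173 ] 0.1761 53
top cap [0.5906 0.2122 0.1868] 0.189 26
[0.58782672 0.24260867 0.10836409] [ 0.0762094  -0.00655734 -3.82451368]
([-0.003, 0.004, -0.004], [1.4, 8.3, 11.3])
[]
```

>>> {"api": "send_rows", "payload": {"targets": [0,0,0,0,4,0,20,-0.003,0.004,-0.004,0,9,0,20,-0.003,0.004,-0.004,0,9,0,20,-0.003,0.004,-0.004,0,9,4,20,-0.003,0.004,-0.004,0,9,7,20,-0.003,0.004,-0.004,0,9,9,20,-0.003,0.004,-0.004,0,9,10,20,-0.003,0.004,-0.004,0,9,10,20]}}

```text
time_s: 32.9
tool_pos: [0.5857, 0.2515, 0.0974]
eef_rot: [3.142, -0.002, -2.96]
ft_force: [-0.2, 1.7, 2.5]
opening: 0.332
grasp_force: 62.0
```

```bash
python3 bot.py|grep ball;python3 - <<'E'
from h import *
print(state()["tool_pos"],state()["ft_force"],state()["eef_rot"])
E
```

```text
ball [0.577  0.351  0.0903] 911 lean deg xy [-76.1  17.2] 628
ball [0.5837 0.2513 0.0779] 506 lean deg xy [ 1.2 -0.2] 117
[0.58569025 0.25153354 0.09737264] [-0.2850245   2.06152808  4.07282033] [ 3.14158434e+00 -1.48399829e-03 -2.96008443e+00]
```

Seated: ball z is 0.078, as for the first bottle, with light contact. Release and retreat.

>>> {"api": "send_rows", "payload": {"targets": [0,0,0,0,0,0,20,0,0,0,0,0,0,40,0,0,0,0,0,0,60,0,0,0,0,0,0,60,0,0,0,0,0,-30,60,0,0,0,0,0,-80,60,0,0,0,0,0,-110,60,0,0,0,0,0,-110,0,0,0,0,0,0,-110,0,0,0,0,0,0,-110,0]}}

```text
time_s: 34.3
tool_pos: [0.5843, 0.2508, 0.2037]
eef_rot: [-3.14, -0.007, -2.96]
ft_force: [-0.1, 0.1, 0.3]
opening: 0.066
grasp_force: 0.0
```

```bash
python3 bot.py; python3 -c "
from h import *
print(state()['tool_pos'],rel([.585,.251,.156]))"
```

```text
ball [0.5773 0.3513 0.09  ] 912 lean deg xy [-76.3  16.4] 627
ball [0.5837 0.2515 0.0778] 518 lean deg xy [1.6 0.8] 118
scene cap [0.4955 0.3608 0.1728] 0.1761 40
scene cap [0.5893 0.2519 0.1802] 0.184 47
scene cap [0.5905 0.3521 0.173 ] 0.177 52
top cap [0.5849 0.2492 0.1782] 0.1808 67
[0.58474711 0.25105126 0.20465793] ([0.0, 0.0, 0.0], [-0.5, -0.1, 48.7])
```

>>> {"api": "send_rows", "payload": {"targets": [0,0,0,0,0,25,0,0,0,0,0,0,44,0,0,0,0,0,0,49,0,0,0,0,0,0,52,0,0,0,0,0,0,54,0,0,0,0,0,0,56,0,0,0,0,0,0,58,0,0,0,0,0,0,61,0,0,0,0,0,0,63,0,0,0,0,0,0,63,0]}}

```text
time_s: 35.7
tool_pos: [0.5869, 0.2518, 0.1472]
eef_rot: [3.141, 0.002, -2.96]
ft_force: [-1.6, 0.3, 9.5]
opening: 0.003
grasp_force: 4.7
```

>>> {"api": "send_rows", "payload": {"targets": [0,0,0,0,0,2,0,0,0,0,0,0,4,0,0,0,0,0,0,4,0]}}

```text
time_s: 36.08
tool_pos: [0.5886, 0.2523, 0.147]
eef_rot: [3.141, 0.006, -2.96]
ft_force: [-4.1, -2.5, 20.2]
opening: -0.001
grasp_force: 9.6
```

>>> {"api": "send_rows", "payload": {"targets": [0,0,0,0,0,-5,0,0,0,0,0,0,-55,0,0,0,0,0,0,-110,0,0,0,0,0,-60,-120,0,0,0,0,0,-120,-120,0,0,0,0,0,-180,-120,0,0,0,0,0,-240,-120,0,0,0,0,0,-300,-120,0,0,0,0,0,-350,-120,0,0,0,0,0,-350,-120,0]}}

```text
time_s: 37.33
tool_pos: [0.6488, -0.0963, 0.2589]
eef_rot: [-3.141, -0.004, -2.965]
ft_force: [0.5, -0.0, 0.6]
opening: -0.002
grasp_force: 0.0
```

```bash
python3 bot.py; python3 look.py; python3 - <<'E'
from h import *
f=grab_frame("scene");cv2.imwrite("pics/s9.png",f["image"]);print('scene',stand(f).round(4).tolist())
E
```

```text
ball [0.5767 0.3511 0.0902] 908 lean deg xy [-77.   18.2] 633
ball [0.5837 0.2516 0.0779] 491 lean deg xy [2.3 0.6] 98
scene cap [0.4979 0.3595 0.1734] 0.1779 47
scene cap [0.5887 0.2528 0.1737] 0.177 42
scene cap [0.5911 0.351  0.1734] 0.1763 48
top cap [0.5892 0.351  0.171 ] 0.1749 107
top cap [0.5881 0.2521 0.1713] 0.1746 102
top cap [0.4968 0.3597 0.1707] 0.1732 113
plate 18 [94, 153, 88, 87, 3730] [0.5304 0.293  0.05  ]
holes [[0.486, 0.2583, 0.05], [0.5903, 0.2625, 0.05]]
scene []
```

View pics/s9.png

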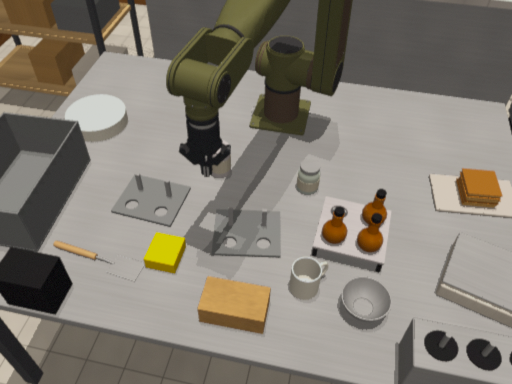

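All three bottles stand in the stand, at (335,230), (372,238) and (376,213). Both boards are empty and the bystanders are where they were. Handing in.

```bash
python3 -c "
from plant import *
print(hand_in())"
```

```text
the job is handed in; nothing more can be done
None
```

All three bottles present (only three of the four were there) are in their own holes of the stand, standing within about 2–3° of upright with their caps pressed fully home, nothing else on the counter was moved, and the job is handed in.

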